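# Daily press of the pickle crock

### The arm

A 6-joint arm with a two-finger parallel gripper is mounted at the origin on the work surface. World frame = base frame: x ahead of the robot, y to its left, z up, the work surface at z = 0. Lengths are in mm, angles in rad, forces in N, time in s.
With the tool pointing down it reaches from about 300 to 775 mm from the base axis. Payload 14.6 kg.
Tool frame: the origin (TCP) lies midway between the tips of the shut fingers; the grasp point (between the pads) lies 19 mm behind it; z points along the fingers, y is the direction in which the jaws open and shut (so a half turn about z gives the same grasp; the last joint's range is limited). The gripper opens to 94 mm and grips with 3 to 60 N. Pads are 16 mm wide; open, the fingers measure 119 mm over their backs; the gripper's body (75 mm by 177 mm) begins 78 mm behind the grasp point.
Start: joints at [1.046, 0.3, 1.521, -0, 1.321, -0.067], TCP at [243.082, 493.356, 182.746] pointing down, gripper open.
Joint ranges: [-3.03, 3.03], [-0.79, 2.21], [0.23, 2.52], [-1.04, 4.18], [0, 3.07], [-2.55, 2.55]. Speed limits (rad/s): [2.22, 2.22, 2.57, 3.14, 3.14, 3.14].

### API

Orientations are given as [roll, pitch, yaw] about the fixed x, y, z axes, in that order (R = Rz(yaw) Ry(pitch) Rx(roll)).
In Python, from cell import read_state, camera, get_calibration, sign_off gives the robot as it stands.
- The arm moves only by the tool carry_out, never from a script. Its argument "series" is a list of rows, each an object with "delta_pos": the shift along the world's x, y, z in mm, a list of three; "turn": the turn, a rotation vector about the world's x, y, z in rad, a list of three; "hand": the opening, from 0 (shut) to 1 (fully open). A call has 1 to 8 rows; each row is the pose to reach, as a shift and turn from the pose commanded when the call began; what a row does not reach only later rows make up. A row lasts 1/8 s, in which the tool goes at most 62.5 mm and 10.7 degrees, less where a joint would pass 70% of its speed; a pose out of reach is approached as far as the arm can. A call with a gripper value outside its range is refused whole. The fingers move at their own pace and stop on an object; "squeeze" is the grip in N (left out, the last holds). Time passes only in rows, so rows that repeat a pose let the fingers close. It gives the time, the measured TCP pose, the force and the opening at its end, in the units of the state.
- read_state(): the state, without advancing time (a new reading comes with each control period).
- camera(name): name is "side" or "top"; returns the picture (480x640x3 uint8, red, green, blue); there is no depth.
- get_calibration(name): a dict with "intrinsics" (3x3 intrinsics, pixels), "k1" (the pictures are not rectified: a ray, as slopes to the right and down, at radius r is drawn at 1 + k1 r^2 times it, then the intrinsics apply), "pose" (4x4, takes a point from camera to world coordinates). Camera axes: x right, y down, z forward; pixel columns grow to the right and rows downward; lengths in mm; the calibration is good to about 2 mm. A picture is of the moment at which its call begins. get_calibration takes no time and is no camera call.
- sign_off(): hands the job in, once; it reports no verdict.
The state is a dict: "clock": time; "joints": joint angles; "qd": joint speeds; "effort": joint torques, N m; "eef_pos": TCP position; "eef_rot": TCP orientation; "wrist_force": force on the tool from outside, world axes, zero at the start; "moment": the same for the moment, N m; "finger_gap": finger opening in mm.
Only numpy, scipy, OpenCV 4.12 (cv2) and the standard library are available. Lean on these libraries where they do the work, as an engineer would, in place of code of your own. Each camera call takes 0.05 s, during which the arm holds its last target.

### The job

Take the broad pale wooden tamper by its handle and use it to press the steel plate in the white pickle crock straight down, level, until it bottoms out, and keep it down for about a second. Then let the plate come back up and stand the tamper upright on the round cork mat, setting it down rather than dropping it, and let go. Leave the slim dark muddler, the green cup and the glass cruet where they stand.

Things in the scene. Friction and masses are not known exactly. Their poses are not given: they have to be found in the camera images.
- tamper: Pale wooden tamper standing on its flat face on the counter, 0.18 to 0.33 kg, 112 mm high. Origin: centre of the flat face; z up along the handle. Face 70 mm across, base disc 20 mm high, cone above it; round handle 28 mm across from 36 mm above the face to the top. Grasp the handle from above about 85 mm above the face.
- crock: White ceramic pickle crock, round, upright and fixed on the counter. 120 mm across at the rim, mouth 108 mm across inside the rim and 104 mm across just below it; the rim is 90 mm above the counter. Origin: centre of its underside, on the counter.
- plate: Round steel plate, 92 mm across, centred in the crock. Origin: centre of its top face; z up. At rest the top is 76 mm above the counter, 14 mm below the rim. Sprung: sinks from about 3 N and meets a hard stop 20 mm lower (56 mm above the counter) at about 10 N. It tips up to 14 degrees about its centre, so press near the middle with a face held square. It springs back when let go.
- mat: Round cork mat, 120 mm across and 6 mm thick, fixed flat on the counter. Origin: centre of its underside, on the counter.
- muddler: Bystander, not to be used: slim dark wooden muddler standing upright, foot 36 mm across, 145 mm high. Origin: centre of its underside.
- cup: Bystander: empty green plastic cup standing upright, 74 mm across at the rim, 95 mm high. Origin: centre of its underside.
- cruet: Bystander: amber glass cruet with a dark twist cap, standing, 72 mm across, 157 mm high. Origin: centre of its underside.
Mind the look-alikes: they are no part of the job. Of the things like the crock, leave any that is yellow; of the rest the larger one is meant. What is shaped like the tamper but turquoise is not meant.

How it is judged (in metres and radians):
On the way:
1. the tamper holds the plate down at its stop (within 4 mm), both level within 10 degrees (height (world z) of plate below 0.06 m and angle between each of plate, tamper's own z axis and vertical below 0.175 rad and contact force between tamper and plate above 3 N), for 0.5 s.
At the end, for the whole second after the job is handed in: The tamper stands upright (within 10 degrees) and still on the cork mat, its centre within 30 mm of the mat's, released, and the crock's plate is back up to within 6 mm of its rest height and level within 10 degrees (horizontal distance between tamper and mat below 0.03 m and height (world z) of tamper between 0.002 and 0.012 m and angle between each of tamper, plate's own z axis and vertical below 0.175 rad and linear speed of tamper below 0.02 m/s and height (world z) of plate above 0.07 m); the robot touches nothing.
It fails at once if the muddler is moved more than 20 mm (distance of muddler from where it was at the start of the episode above 0.02 m).
It fails at once if the cup is moved more than 20 mm (distance of cup from where it was at the start of the episode above 0.02 m).
It fails at once if the cruet is moved more than 20 mm (distance of cruet from where it was at the start of the episode above 0.02 m).
It fails at once if the tamper is dropped: out of the fingers more than 30 mm above the counter and not in the crock (contact force between the fingers and tamper below 0.05 N and height (world z) of tamper above 0.03 m and horizontal distance between tamper and plate above 0.05 m).
It fails at once if the tamper is tipped over (more than 45 degrees) (angle between tamper's own z axis and vertical above 0.785 rad).
It also fails if it takes over 56 s, if anything falls off the work surface, if the arm or the gripper's body presses on something with over 40 N, if the wrist force passes 120 N, or if a joint passes its speed limit or range.

## Working session

There is one attempt and no reset: what is moved stays moved. The work goes in short steps, Python scripts to look and compute and a tool call to move; the robot and the scene stay as the last step left them, time stands still between calls to the robot, and variables do not carry over. Pictures are saved under pics/ and viewed, and the job is handed in when it is done.

Besides the shell and the picture viewer there is one more tool, called as a command line: name --argument value ..., lists and objects as JSON in quotes. carry_out: Moves the arm, as the interface text tells. Its arguments: {"type":"object","properties":{"series":{"type":"array"},"squeeze":{"type":"number"}},"required":["series"]}

```bash
mkdir -p pics; ls
python3 - <<'E'
from cell import *
import cv2
print(read_state())
for n in ("side","top"):
    im=camera(n); cv2.imwrite(f"pics/{n}0.png",im[:,:,::-1])
    c=get_calibration(n); print(n,c)
E
```

```text
pics
{'clock': 0.0, 'joints': array([ 1.04637005e+00,  3.00464489e-01,  1.52159872e+00, -2.65585596e-05,
        1.32072010e+00, -6.65490609e-02]), 'qd': array([-0.00015653, -0.00076108,  0.0014579 ,  0.00013692,  0.00070415,
        0.0007194 ]), 'effort': array([-1.37037121e-03, -5.31809485e+01, -3.52743173e+01,  7.07437587e-02,
        2.44183384e-02, -1.60542487e-05]), 'eef_pos': array([242.95677846, 493.0906368 , 182.18251984]), 'eef_rot': array([-3.14040292e+00, -5.35109275e-05,  2.68372200e+00]), 'wrist_force': array([0.28882845, 0.05863792, 0.38863121]), 'moment': array([ 0.04423974, -0.04552855, -0.00014121]), 'finger_gap': 94.34450418037426}
side {'intrinsics': array([[569.55957377,   0.        , 324.31766092],
       [  0.        , 569.55957377, 235.09089675],
       [  0.        ,   0.        ,   1.        ]]), 'k1': -0.056821533334712765, 'pose': array([[ 9.24524066e-01, -2.88575494e-01,  2.48956695e-01,
         2.35611975e+02],
       [-3.81116275e-01, -6.95939430e-01,  6.08620320e-01,
        -8.80241062e+02],
       [-2.37412884e-03, -6.57565581e-01, -7.53393569e-01,
         1.10232158e+03],
       [ 0.00000000e+00,  0.00000000e+00,  0.00000000e+00,
         1.00000000e+00]])}
top {'intrinsics': array([[469.29881513,   0.        , 320.10137302],
       [  0.        , 469.29881513, 244.62022624],
       [  0.        ,   0.        ,   1.        ]]), 'k1': -0.1147342384919076, 'pose': array([[ 3.81114733e-03, -9.86965384e-01,  1.60887556e-01,
         4.35850813e+02],
       [-9.99712770e-01,  4.64039080e-05,  2.39661276e-02,
        -6.73092814e+01],
       [-2.36612042e-02, -1.60932683e-01, -9.86681721e-01,
         9.48729385e+02],
       [ 0.00000000e+00,  0.00000000e+00,  0.00000000e+00,
         1.00000000e+00]])}
```

View pics/side0.png

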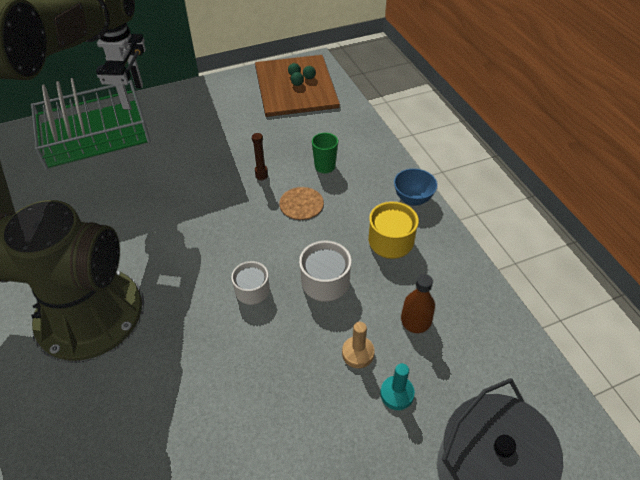

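View pics/top0.png

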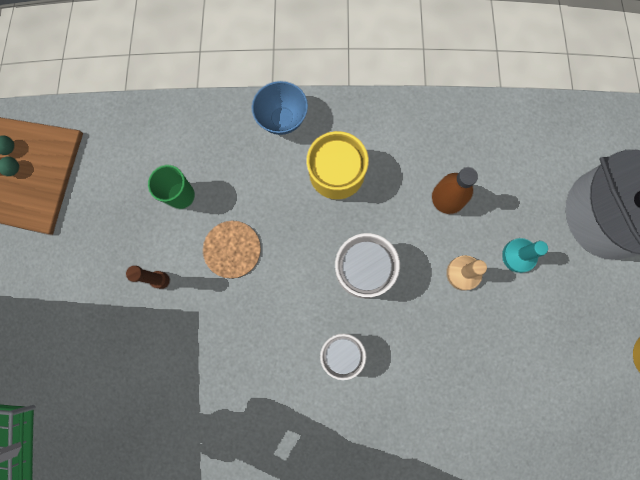

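Side view: the crock-like things are the large white one (326,270), a small white one (251,283) and a yellow one (393,230). I want the large white one, because it isn't yellow and it is the larger of the other two. The tamper-like things are the pale one (359,345) and a turquoise one (398,390), and I want the pale one. In the top view the crock is at (367,265), the tamper at (466,273) and the mat at (232,249). Next I'll measure these and check them in an enlarged crop.

```bash
cat > h.py <<'E'
import numpy as np, cv2
from cell import get_calibration
def ray(n,uv):
    c=get_calibration(n); K=c["intrinsics"];T=c["pose"]
    p=cv2.undistortPoints(np.array(uv,float).reshape(-1,1,2),K,np.array([c["k1"],0,0,0,0.])).reshape(-1,2)
    d=np.c_[p,np.ones(len(p))]@T[:3,:3].T
    return T[:3,3],d
def onplane(n,uv,z):
    o,d=ray(n,uv); s=(z-o[2])/d[:,2]; return o+d*s[:,None]
def circ(P):
    # min enclosing circle of planar points
    c,r=cv2.minEnclosingCircle(P[:,:2].astype(np.float32)); 
    A=np.c_[2*P[:,:2],np.ones(len(P))]; b=(P[:,:2]**2).sum(1); s=np.linalg.lstsq(A,b,rcond=None)[0]
    return np.round(s[:2],1), round(float(np.sqrt(s[2]+s[:2]@s[:2])),1), np.round(c,1), round(r,1)
def big(mask,near):
    cs,_=cv2.findContours(mask.astype(np.uint8),cv2.RETR_EXTERNAL,cv2.CHAIN_APPROX_NONE)
    cs=[c for c in cs if cv2.contourArea(c)>20]
    return min(cs,key=lambda c:np.hypot(*(c.reshape(-1,2).mean(0)-near))).reshape(-1,2)
E
python3 - <<'E'
from h import *
im=cv2.imread("pics/top0.png"); sd=cv2.imread("pics/side0.png")
a=cv2.resize(im[200:400,300:560],None,fx=3,fy=3)[:,:780]; cv2.imwrite("pics/crop_top.png",a)
b=cv2.resize(sd[220:420,220:460],None,fx=3,fy=3); cv2.imwrite("pics/crop_side.png",b)
def hsv(i): return cv2.cvtColor(i,cv2.COLOR_BGR2HSV)
H=hsv(im); S=hsv(sd)
for p in [(367,236),(367,265),(232,249),(466,273),(480,267),(420,330),(400,240)]: print(p,H[p[1],p[0]])
for p in [(326,270),(302,202),(359,350),(360,335),(310,285)]: print('s',p,S[p[1],p[0]])
E
```

```text
(367, 236) [ 10   9 180]
(367, 265) [104  15 190]
(232, 249) [ 14 112 185]
(466, 273) [ 16  99 157]
(480, 267) [ 17  97 224]
(420, 330) [ 90   8 158]
(400, 240) [ 94  11 162]
s (326, 270) [ 71  12 167]
s (302, 202) [ 14 135 168]
s (359, 350) [ 16 130  98]
s (360, 335) [ 17 124  97]
s (310, 285) [ 30  18 116]
```

View pics/crop_top.png

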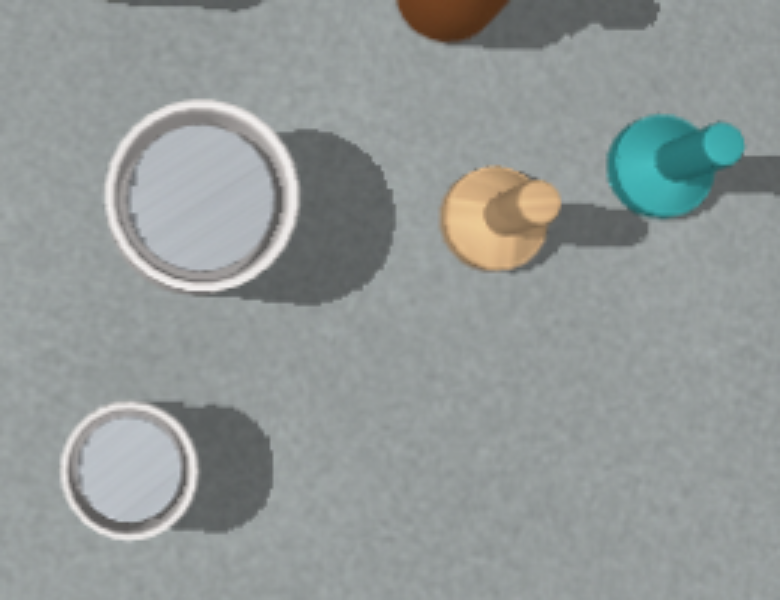

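View pics/crop_side.png

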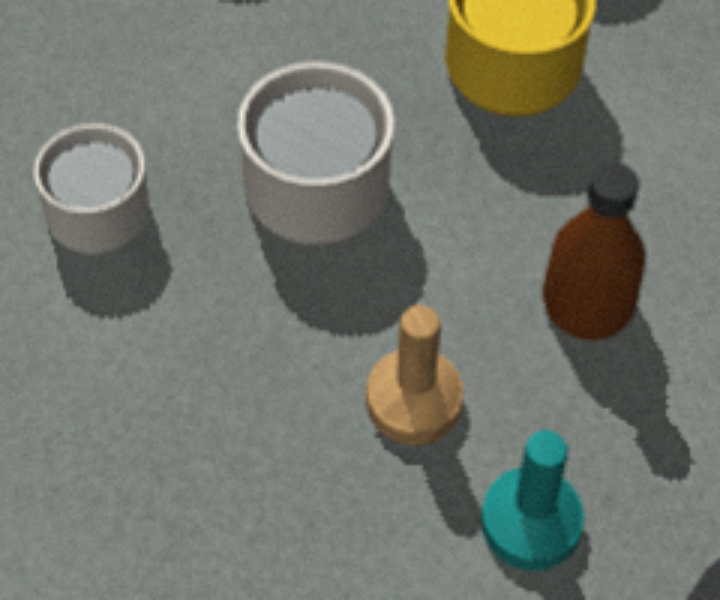

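The crops confirm both choices. In the top crop the large white crock with the steel plate is at (200,195), and the pale tamper is at (495,215) with its handle top at (540,202). Now the measurements.

Run:
```python
from h import *
im=cv2.imread("pics/top0.png"); H=cv2.cvtColor(im,cv2.COLOR_BGR2HSV)
h,s,v=[H[...,i].astype(int) for i in range(3)]
yx=np.mgrid[0:480,0:640]
def within(c,r): return np.hypot(yx[1]-c[0],yx[0]-c[1])<r
# crock rim (top)
m=(v>200)&(s<25)&within((367,265),40)&(h<60)
c=big(m,(367,265)); print("rim z90",circ(onplane("top",c,90)))
# plate
m=within((367,265),40)&(h>85)&(v>170)&(s<40)&within((367,265),26)
c=big(m,(367,265)); print("plate z76",circ(onplane("top",c,76)))
m=(h<25)&(s>70)&within((232,249),36); c=big(m,(232,249)); print("mat z6",circ(onplane("top",c,6)))
m=(h>8)&(h<25)&(s>60)&within((470,272),32); c=big(m,(466,273))
P=onplane("top",c,15)
cc=c[(c[:,0]<462)|((c[:,0]<478)&(c[:,1]>278))]
print("tamper base left z20",circ(onplane("top",cc,20)), len(cc))
for name,vt in(("bright",205),("b2",195)):
    m2=m&(v>vt)&within((480,268),9); c2=big(m2,(480,268)); print("handle top z112",circ(onplane("top",c2,112)))
# side
sd=cv2.imread("pics/side0.png"); S=cv2.cvtColor(sd,cv2.COLOR_BGR2HSV); h,s,v=[S[...,i].astype(int) for i in range(3)]
m=(h<25)&(s>80)&within((302,203),30); c=big(m,(302,203)); print("side mat",circ(onplane("side",c,6)))
m=(h>8)&(h<25)&(s>80)&within((359,345),36); c=big(m,(359,345)); print(c.min(0),c.max(0))
top=c[c[:,1]<326]; print("side handle top far arc",circ(onplane("side",top,112)),len(top))
low=c[c[:,1]>350]; print("side base z~10",circ(onplane("side",low,6)),len(low))
m=within((326,262),34)&(v>130)&(s<40)&((h<70)|(s<10)); c=big(m,(326,265)); 
up=c[c[:,1]<262]; print("side rim z90",circ(onplane("side",up,90)))
# bystanders approx bases
for n,p,z in (("muddler",(258,136),145),("cup",(325,140),95),("cruet",(424,283),157)):
    print(n,onplane("side",[p],z).round())
for n,p,z in (("muddler",(135,274),145),("cup",(168,185),95),("cruet",(468,177),157)):
    print(n,onplane("top",[p],z).round())
```

```text
rim z90 (array([ 539. , -132.3]), 58.2, array([ 538.9, -132.4]), 59.2)
plate z76 (array([ 538.8, -133.7]), 43.6, array([ 538.9, -133. ]), 45.3)
mat z6 (array([580.9, 138. ]), 58.7, array([580.8, 138.2]), 59.9)
tamper base left z20 (array([ 530.5, -331.6]), 33.9, array([ 529.6, -331.5]), 35.1) 60
handle top z112 (array([ 531.2, -333.5]), 10.7, array([ 531.3, -333.6]), 11.5)
handle top z112 (array([ 531.5, -334.2]), 11.4, array([ 531.4, -334.4]), 12.3)
side mat (array([584.3, 136.9]), 59.3, array([583.8, 137. ]), 61.2)
[342 322] [373 367]
side handle top far arc (array([ 534.6, -335.9]), 12.6, array([ 537. , -330.6]), 11.3) 14
side base z~10 (array([ 534.9, -336.6]), 33.5, array([ 534.6, -337.3]), 34.3) 48
side rim z90 (array([ 547. , -114.2]), 63.5, array([ 550.6, -114. ]), 76.2)
muddler [[523. 281. 145.]]
cup [[703. 254.  95.]]
cruet [[ 687. -316.  157.]]
muddler [[514. 279. 145.]]
cup [[691. 247.  95.]]
cruet [[ 686. -308.  157.]]
```

Estimates from the two views agree to within about 4 mm: tamper (532,-334), crock and plate (540,-132.5), mat (582,137.5). Radii came out at 34–35, 59 and 59 mm, matching the given sizes. The side-view rim fit (radius 63.5) failed on mask leakage, so I'm ignoring it. Plan: raise the arm, then travel to above the tamper with the jaws turned to lie along x.

carry_out --series '[{"delta_pos":[0,0,50],"turn":[0,0,0],"hand":1},{"delta_pos":[18,-50,60],"turn":[0,0,-0.08],"hand":1},{"delta_pos":[36,-103,60],"turn":[0,0,-0.16],"hand":1},{"delta_pos":[54,-155,60],"turn":[0,0,-0.24],"hand":1},{"delta_pos":[72,-206,60],"turn":[0,0,-0.32],"hand":1},{"delta_pos":[90,-257,60],"turn":[0,0,-0.4],"hand":1},{"delta_pos":[108,-309,60],"turn":[0,0,-0.48],"hand":1},{"delta_pos":[126,-360,60],"turn":[0,0,-0.56],"hand":1}]'

```text
clock: 1.1
eef_pos: [369.2, 131.6, 242.7]
eef_rot: [3.141, 0.0, 2.121]
wrist_force: [0.0, 1.6, -0.5]
finger_gap: 94.0
```

carry_out --series '[{"delta_pos":[18,-52,0],"turn":[0,0,-0.07],"hand":1},{"delta_pos":[36,-104,0],"turn":[0,0,-0.14],"hand":1},{"delta_pos":[54,-156,0],"turn":[0,0,-0.21],"hand":1},{"delta_pos":[72,-208,0],"turn":[0,0,-0.28],"hand":1},{"delta_pos":[90,-260,0],"turn":[0,0,-0.35],"hand":1},{"delta_pos":[108,-312,0],"turn":[0,0,-0.42],"hand":1},{"delta_pos":[126,-364,0],"turn":[0,0,-0.5],"hand":1},{"delta_pos":[144,-416,0],"turn":[0,0,-0.55],"hand":1}]'

```text
clock: 2.1
eef_pos: [513.3, -284.4, 242.4]
eef_rot: [-3.141, -0.0, 1.572]
wrist_force: [1.0, -0.4, 0.6]
finger_gap: 94.1
```

carry_out --series '[{"delta_pos":[19,-51,-20],"turn":[0,0,0],"hand":1},{"delta_pos":[19,-51,-60],"turn":[0,0,0],"hand":1},{"delta_pos":[19,-51,-90],"turn":[0,0,0],"hand":1},{"delta_pos":[19,-51,-90],"turn":[0,0,0],"hand":1}]'

```text
clock: 2.6
eef_pos: [531.1, -333.1, 150.4]
eef_rot: [-3.138, -0.003, 1.574]
wrist_force: [-0.2, 0.2, 1.1]
finger_gap: 94.1
```

Run:
```python
from cell import *
import cv2
print(read_state())
for n in ("side","top"):
    im=camera(n); cv2.imwrite(f"pics/{n}1.png",im[:,:,::-1])
a=cv2.imread("pics/side1.png")[250:430,280:460]; b=cv2.imread("pics/top1.png")[180:360,380:560]
cv2.imwrite("pics/c1.png",cv2.resize(cv2.hconcat([a,b]),(800,400)))
```

```text
{'clock': 2.6, 'joints': array([-6.18524579e-01,  5.00432425e-01,  1.31877845e+00, -1.36588522e-05,
        1.32715511e+00, -6.21401710e-01]), 'qd': array([ 0.00361691, -0.04597564, -0.05896919, -0.00113064,  0.03294045,
        0.00033344]), 'effort': array([-2.54918346e-01, -6.15680766e+01, -3.29675639e+01,  4.28884733e-02,
       -6.00097161e-01, -5.43289589e-04]), 'eef_pos': array([ 531.11364651, -333.06724256,  150.38067762]), 'eef_rot': array([-3.13770392e+00, -2.76814283e-03,  1.57367140e+00]), 'wrist_force': array([-0.20725937,  0.16512179,  1.05377362]), 'moment': array([-0.01901217,  0.0668698 , -0.00122901]), 'finger_gap': 94.11656816201098}
```

View pics/c1.png

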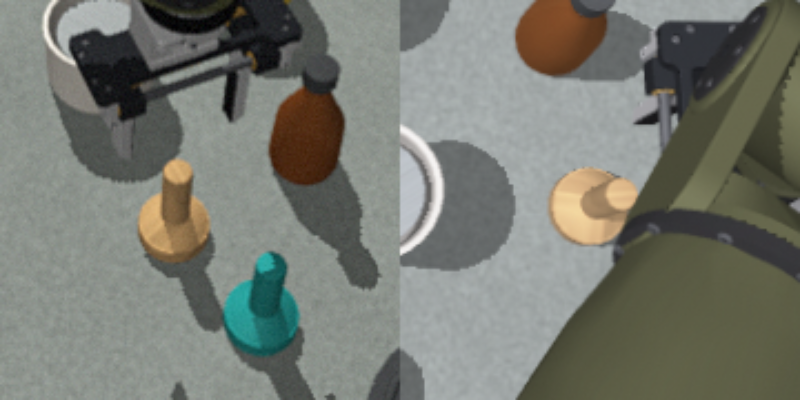

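The side crop shows the open fingertips at (122,155) and (230,120), straddling the handle top at (177,165). I'll descend so the pads are 85 mm above the face, then close gently.

carry_out --series '[{"delta_pos":[1,-1,-30],"turn":[0,0,0],"hand":1},{"delta_pos":[1,-1,-60],"turn":[0,0,0],"hand":1},{"delta_pos":[1,-1,-86],"turn":[0,0,0],"hand":1},{"delta_pos":[1,-1,-86],"turn":[0,0,0],"hand":1},{"delta_pos":[1,-1,-86],"turn":[0,0,0],"hand":0.6},{"delta_pos":[1,-1,-86],"turn":[0,0,0],"hand":0.4},{"delta_pos":[1,-1,-86],"turn":[0,0,0],"hand":0.36},{"delta_pos":[1,-1,-86],"turn":[0,0,0],"hand":0.32}]' --squeeze 25

```text
clock: 3.7
eef_pos: [533.2, -334.7, 67.1]
eef_rot: [3.141, 0.0, 1.574]
wrist_force: [-0.4, -0.1, -0.2]
finger_gap: 57.1
```

carry_out --series '[{"delta_pos":[0,0,0],"turn":[0,0,0],"hand":0.2},{"delta_pos":[0,0,0],"turn":[0,0,0],"hand":0.1},{"delta_pos":[0,0,0],"turn":[0,0,0],"hand":0},{"delta_pos":[0,0,0],"turn":[0,0,0],"hand":0},{"delta_pos":[0,0,0],"turn":[0,0,0],"hand":0}]' --squeeze 30

```text
clock: 4.32
eef_pos: [533.1, -334.6, 66.7]
eef_rot: [3.142, -0.0, 1.574]
wrist_force: [0.4, 0.0, -0.2]
finger_gap: 27.2
```

Run:
```python
from cell import *
import cv2
print(read_state())
im=camera("side"); cv2.imwrite(f"pics/side2.png",im[:,:,::-1])
a=cv2.imread("pics/side2.png")[250:430,280:460]
cv2.imwrite("pics/c2.png",cv2.resize(a,(600,600)))
```

```text
{'clock': 4.325, 'joints': array([-6.18758814e-01,  5.83801207e-01,  1.39501307e+00,  5.46669698e-05,
        1.16280118e+00, -6.21714447e-01]), 'qd': array([ 2.11203905e-04,  1.16431982e-03,  6.70124955e-04, -2.12607009e-04,
        2.23524494e-05, -7.14692094e-04]), 'effort': array([-2.03307015e-01, -6.65794873e+01, -3.28644598e+01, -3.93108150e-02,
        2.09161676e-01,  5.49264369e-04]), 'eef_pos': array([ 533.08886766, -334.63078705,   66.69987102]), 'eef_rot': array([ 3.14158196e+00, -5.40707260e-05,  1.57373027e+00]), 'wrist_force': array([ 0.40407594,  0.04080937, -0.23886267]), 'moment': array([-0.03045501, -0.09951503,  0.04431896]), 'finger_gap': 27.185989539866835}
```

View pics/c2.png

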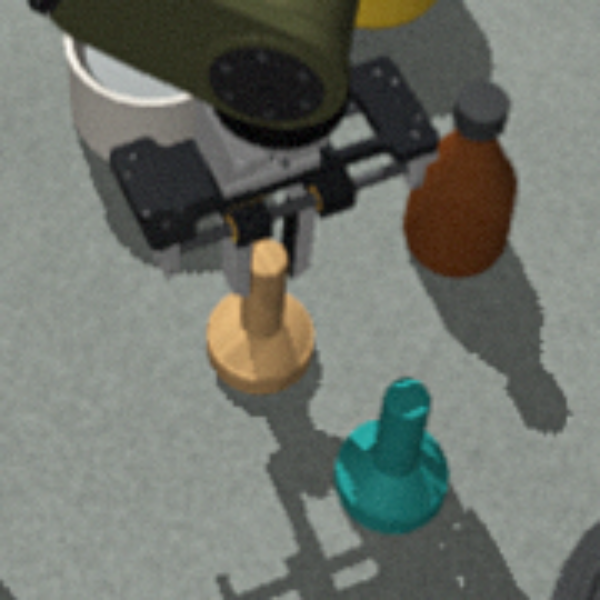

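The fingers have stopped at 27.2 mm, close to the 28 mm handle. In the crop the handle top at (268,255) sits a little toward the camera from the fingers, so I'll check the grasp for a y offset before lifting.

Run:
```python
from h import *
for nm in ("side0","side2"):
    sd=cv2.imread(f"pics/{nm}.png"); H=cv2.cvtColor(sd,cv2.COLOR_BGR2HSV).astype(int)
    yx=np.mgrid[0:480,0:640]
    m=(H[...,0]>8)&(H[...,0]<25)&(H[...,1]>80)&(np.hypot(yx[1]-359,yx[0]-345)<36)
    c=big(m,(359,345)); low=c[c[:,1]>352]
    print(nm,c.min(0),c.max(0),circ(onplane("side",low,8)))
    mt=m&(yx[0]<335)
    for y in range(320,338,2):
        xs=np.where(m[y])[0]; print(y,xs.min() if len(xs) else None,xs.max() if len(xs) else None, H[y,360,2])
print(onplane("side",[(360,327.5),(360.4,326.5)],112))
# predicted px of grasp axis at z=112
c=__import__("cell").get_calibration("side");T=np.linalg.inv(c["pose"])
p=(T@np.array([533.1,-334.6,112,1]))[:3]
print(cv2.projectPoints(p.reshape(1,1,3),np.zeros(3),np.zeros(3),c["intrinsics"],np.array([c["k1"],0,0,0.]))[0])
```

```text
side0 [342 322] [373 367] (array([ 534.3, -337.9]), 33.2, array([ 533.3, -339.8]), 33.7)
320 None None 139
322 356 362 180
324 354 365 191
326 353 365 198
328 354 366 192
330 353 365 185
332 353 365 136
334 353 365 98
336 353 365 92
side2 [342 321] [373 367] (array([ 534. , -337.6]), 33.3, array([ 533.5, -339.1]), 33.7)
320 349 367 17
322 350 361 191
324 356 365 208
326 355 366 217
328 355 366 218
330 355 366 210
332 355 365 163
334 355 364 106
336 355 364 108
[[ 534.95469359 -337.44540535  112.        ]
 [ 536.69221008 -335.60807302  112.        ]]
[[[358.58094238 326.68912673]]]
```

The pixel offset is only 1–3 mm, which is within calibration error, so the grasp is fine. I'll firm up the grip, lift, and carry the tamper over the crock.

carry_out --series '[{"delta_pos":[0,0,0],"turn":[0,0,0],"hand":0},{"delta_pos":[0,0,5],"turn":[0,0,0],"hand":0},{"delta_pos":[0,0,20],"turn":[0,0,0],"hand":0},{"delta_pos":[0,0,45],"turn":[0,0,0],"hand":0},{"delta_pos":[0,0,75],"turn":[0,0,0],"hand":0},{"delta_pos":[0,0,105],"turn":[0,0,0],"hand":0},{"delta_pos":[0,0,125],"turn":[0,0,0],"hand":0},{"delta_pos":[0,0,130],"turn":[0,0,0],"hand":0}]' --squeeze 45

```text
clock: 5.38
eef_pos: [533.4, -334.9, 198.9]
eef_rot: [3.139, 0.002, 1.574]
wrist_force: [0.6, -0.4, -2.6]
finger_gap: 27.2
```

carry_out --series '[{"delta_pos":[0.5,10,0],"turn":[0,0,0],"hand":0},{"delta_pos":[1.5,35,0],"turn":[0,0,0],"hand":0},{"delta_pos":[2.5,70,0],"turn":[0,0,0],"hand":0},{"delta_pos":[4,110,0],"turn":[0,0,0],"hand":0},{"delta_pos":[5,150,0],"turn":[0,0,0],"hand":0},{"delta_pos":[6,182,0],"turn":[0,0,0],"hand":0},{"delta_pos":[6.5,198,0],"turn":[0,0,0],"hand":0},{"delta_pos":[6.5,202.5,0],"turn":[0,0,0],"hand":0}]'

```text
clock: 6.38
eef_pos: [539.4, -131.5, 196.4]
eef_rot: [-3.141, -0.0, 1.575]
wrist_force: [-0.1, -0.1, -1.9]
finger_gap: 27.4
```

carry_out --series '[{"delta_pos":[0,0,0],"turn":[0,0,0],"hand":0},{"delta_pos":[0,0,-10],"turn":[0,0,0],"hand":0},{"delta_pos":[0,0,-22],"turn":[0,0,0],"hand":0},{"delta_pos":[0,0,-28],"turn":[0,0,0],"hand":0},{"delta_pos":[0,0,-28],"turn":[0,0,0],"hand":0}]'

```text
clock: 7.0
eef_pos: [539.3, -132.2, 168.1]
eef_rot: [-3.14, -0.0, 1.574]
wrist_force: [0.3, -0.2, -2.5]
finger_gap: 27.4
```

Run:
```python
from cell import *
import cv2
s=read_state(); print(s['eef_pos'],s['eef_rot'],s['wrist_force'],s['moment'],s['finger_gap'],s['clock'])
for n in ("side","top"):
    im=camera(n); cv2.imwrite(f"pics/{n}3.png",im[:,:,::-1])
a=cv2.imread("pics/side3.png")[170:350,240:420]; b=cv2.imread("pics/top3.png")[180:360,280:460]
cv2.imwrite("pics/c3.png",cv2.resize(cv2.hconcat([a,b]),(800,400)))
```

```text
[ 539.3349481  -132.20969979  168.06647261] [-3.14049477e+00 -3.55130697e-04  1.57358291e+00] [ 0.31338178 -0.17983767 -2.47033548] [-0.00737474  0.03177283  0.02343987] 27.446964615477064 7.0
```

View pics/c3.png

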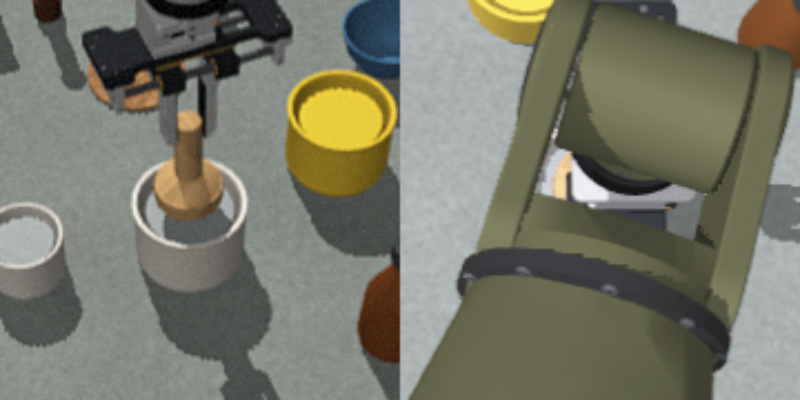

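The tamper hangs upright over the middle of the crock: face at crop (190,185), inside the rim (135–245). Now I'll press down in steps. I expect contact at a TCP height of about 143 and the stop at about 123.

carry_out --series '[{"delta_pos":[0,0,-8],"turn":[0,0,0],"hand":0},{"delta_pos":[0,0,-16],"turn":[0,0,0],"hand":0},{"delta_pos":[0,0,-22],"turn":[0,0,0],"hand":0},{"delta_pos":[0,0,-27],"turn":[0,0,0],"hand":0},{"delta_pos":[0,0,-31],"turn":[0,0,0],"hand":0},{"delta_pos":[0,0,-34],"turn":[0,0,0],"hand":0},{"delta_pos":[0,0,-36],"turn":[0,0,0],"hand":0},{"delta_pos":[0,0,-36],"turn":[0,0,0],"hand":0}]'

```text
clock: 8.1
eef_pos: [539.6, -132.2, 132.9]
eef_rot: [3.141, 0.0, 1.574]
wrist_force: [-2.0, 0.0, 4.0]
finger_gap: 27.1
```

carry_out --series '[{"delta_pos":[0,0,-3],"turn":[0,0,0],"hand":0},{"delta_pos":[0,0,-6],"turn":[0,0,0],"hand":0},{"delta_pos":[0,0,-8],"turn":[0,0,0],"hand":0},{"delta_pos":[0,0,-8],"turn":[0,0,0],"hand":0}]'

```text
clock: 8.6
eef_pos: [539.7, -132.2, 124.8]
eef_rot: [3.141, 0.0, 1.574]
wrist_force: [-2.1, -0.8, 6.3]
finger_gap: 27.4
```

carry_out --series '[{"delta_pos":[0,0,-1],"turn":[0,0,0],"hand":0},{"delta_pos":[0,0,-2],"turn":[0,0,0],"hand":0},{"delta_pos":[0,0,-2],"turn":[0,0,0],"hand":0}]'

```text
clock: 8.98
eef_pos: [539.7, -132.2, 123.0]
eef_rot: [3.141, 0.0, 1.574]
wrist_force: [-3.0, 0.2, 7.3]
finger_gap: 27.4
```

Run:
```python
from cell import *
import cv2
s=read_state(); print(s['eef_pos'],s['eef_rot'],s['wrist_force'],s['moment'],s['finger_gap'],s['clock'])
im=camera("side"); cv2.imwrite(f"pics/side4.png",im[:,:,::-1])
a=cv2.imread("pics/side4.png")[190:310,260:380]
cv2.imwrite("pics/c4.png",cv2.resize(a,(600,600)))
```

```text
[ 539.73759714 -132.21811362  122.96588809] [3.14104480e+00 1.67433377e-04 1.57374752e+00] [-3.01260867  0.24937144  7.29368903] [0.06798331 0.78874856 0.05139285] 27.377921202736932 8.975
```

View pics/c4.png

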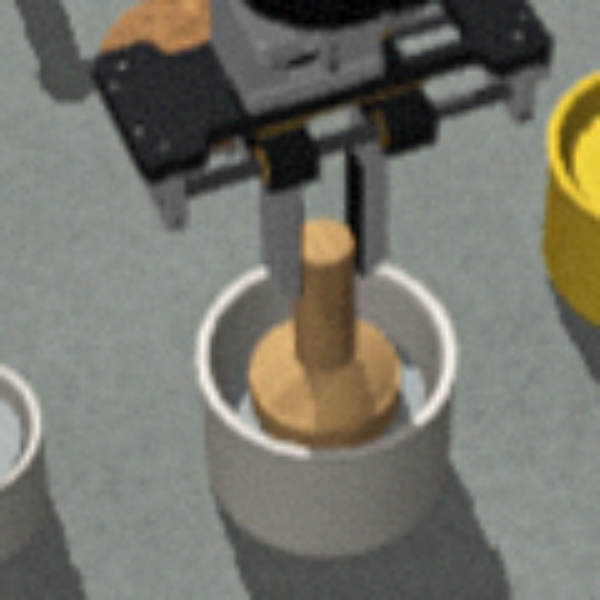

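The tamper is centred in the crock mouth: base at x 250–400 inside the rim at 200–455. The force is still on the spring ramp, so I'll press a few mm more to reach the stop.

carry_out --series '[{"delta_pos":[0,0,-1],"turn":[0,0,0],"hand":0},{"delta_pos":[0,0,-2],"turn":[0,0,0],"hand":0},{"delta_pos":[0,0,-2],"turn":[0,0,0],"hand":0}]'

```text
clock: 9.4
eef_pos: [540.1, -132.4, 122.2]
eef_rot: [3.14, 0.001, 1.574]
wrist_force: [-5.6, 1.4, 16.5]
finger_gap: 27.0
```

The force jumped to 16.5 N while the TCP stayed at 122, so the plate is on its stop. I'll hold for 1.25 s.

carry_out --series '[{"delta_pos":[0,0,-0.5],"turn":[0,0,0],"hand":0},{"delta_pos":[0,0,-0.5],"turn":[0,0,0],"hand":0},{"delta_pos":[0,0,-0.5],"turn":[0,0,0],"hand":0},{"delta_pos":[0,0,-0.5],"turn":[0,0,0],"hand":0},{"delta_pos":[0,0,-0.5],"turn":[0,0,0],"hand":0},{"delta_pos":[0,0,-0.5],"turn":[0,0,0],"hand":0},{"delta_pos":[0,0,-0.5],"turn":[0,0,0],"hand":0},{"delta_pos":[0,0,-0.5],"turn":[0,0,0],"hand":0}]'

```text
clock: 10.4
eef_pos: [540.2, -132.5, 122.1]
eef_rot: [3.139, 0.001, 1.574]
wrist_force: [-5.3, 0.7, 20.4]
finger_gap: 27.3
```

Run:
```python
from cell import *
import cv2
s=read_state(); print(s['eef_pos'],s['eef_rot'],s['wrist_force'],s['moment'],s['finger_gap'],s['clock'])
im=camera("side"); cv2.imwrite(f"pics/side5.png",im[:,:,::-1])
a=cv2.imread("pics/side5.png")[190:310,260:380]
cv2.imwrite("pics/c5.png",cv2.resize(a,(600,600)))
from h import *
c=get_calibration("side");T=np.linalg.inv(c["pose"])
for z in (56,76,36+56,112+56):
    p=(T@np.array([540,-133,z,1]))[:3]
    print(z,cv2.projectPoints(p.reshape(1,1,3),np.zeros(3),np.zeros(3),c["intrinsics"],np.array([c["k1"],0,0,0.]))[0].ravel())
```

```text
[ 540.18282259 -132.47755655  122.10632086] [3.13925658e+00 1.01884732e-03 1.57380048e+00] [-5.29774223  0.65777844 20.38194348] [ 0.15677016  1.74562972 -0.01603011] 27.25664026437724 10.4
56 [323.93443553 269.69777217]
76 [323.90924379 264.35553827]
92 [323.8886682  259.99135644]
168 [323.7854746  238.09181174]
```

View pics/c5.png

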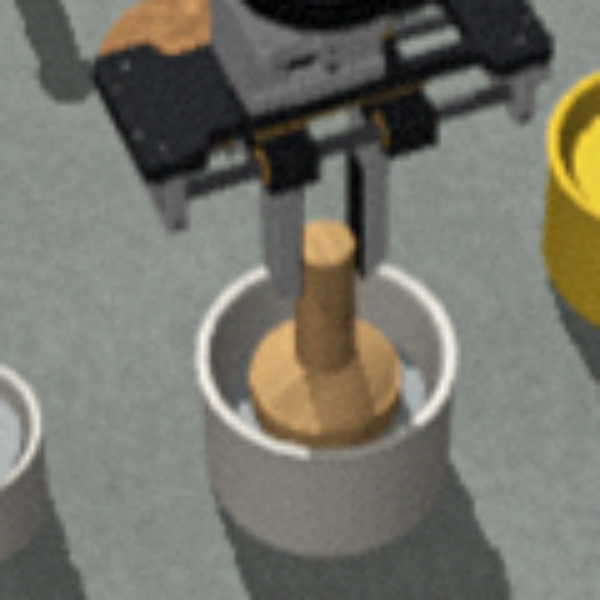

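At the stop: the force is steady at 20 N, TCP 122.1 puts the face at about 55.4 mm, and the handle top at crop (328,242) is within 2 px of the prediction for 168 mm. So the grip hasn't slipped and the tamper is upright. Now I'll raise it gently and carry it to the mat.

carry_out --series '[{"delta_pos":[0,0,4],"turn":[0,0,0],"hand":0},{"delta_pos":[0,0,9],"turn":[0,0,0],"hand":0},{"delta_pos":[0,0,14],"turn":[0,0,0],"hand":0},{"delta_pos":[0,0,20],"turn":[0,0,0],"hand":0},{"delta_pos":[0,0,28],"turn":[0,0,0],"hand":0},{"delta_pos":[0,0,45],"turn":[0,0,0],"hand":0},{"delta_pos":[0,0,70],"turn":[0,0,0],"hand":0},{"delta_pos":[0,0,80],"turn":[0,0,0],"hand":0}]'

```text
clock: 11.45
eef_pos: [540.1, -132.3, 202.1]
eef_rot: [3.139, 0.001, 1.574]
wrist_force: [0.1, -0.5, -3.1]
finger_gap: 27.2
```

carry_out --series '[{"delta_pos":[2,10,0],"turn":[0,0,0],"hand":0},{"delta_pos":[6,35,0],"turn":[0,0,0],"hand":0},{"delta_pos":[12,75,0],"turn":[0,0,0],"hand":0},{"delta_pos":[18,120,0],"turn":[0,0,0],"hand":0},{"delta_pos":[25,165,0],"turn":[0,0,0],"hand":0},{"delta_pos":[32,205,0],"turn":[0,0,0],"hand":0},{"delta_pos":[37,235,0],"turn":[0,0,0],"hand":0},{"delta_pos":[40,258,0],"turn":[0,0,0],"hand":0}]'

```text
clock: 12.45
eef_pos: [579.1, 127.8, 199.0]
eef_rot: [-3.14, 0.0, 1.575]
wrist_force: [-0.4, -0.5, -2.3]
finger_gap: 27.4
```

carry_out --series '[{"delta_pos":[2,8,0],"turn":[0,0,0],"hand":0},{"delta_pos":[2.5,12.5,-10],"turn":[0,0,0],"hand":0},{"delta_pos":[2.5,12.5,-35],"turn":[0,0,0],"hand":0},{"delta_pos":[2.5,12.5,-65],"turn":[0,0,0],"hand":0},{"delta_pos":[2.5,12.5,-90],"turn":[0,0,0],"hand":0},{"delta_pos":[2.5,12.5,-105],"turn":[0,0,0],"hand":0},{"delta_pos":[2.5,12.5,-110],"turn":[0,0,0],"hand":0},{"delta_pos":[2.5,12.5,-110],"turn":[0,0,0],"hand":0}]'

```text
clock: 13.45
eef_pos: [582.3, 138.2, 90.6]
eef_rot: [3.141, -0.0, 1.574]
wrist_force: [-0.0, 0.4, -2.2]
finger_gap: 26.8
```

Run:
```python
from cell import *
import cv2
s=read_state(); print(s['eef_pos'],s['eef_rot'],s['wrist_force'],s['moment'],s['finger_gap'],s['clock'])
for n in ("side","top"):
    im=camera(n); cv2.imwrite(f"pics/{n}6.png",im[:,:,::-1])
a=cv2.imread("pics/side6.png")[110:310,220:420]; b=cv2.imread("pics/top6.png")[150:350,150:350]
cv2.imwrite("pics/c6.png",cv2.resize(cv2.hconcat([a,b]),(800,400)))
```

```text
[582.29294489 138.22217463  90.57806211] [ 3.14113400e+00 -3.62466874e-05  1.57362320e+00] [-0.02335156  0.42917423 -2.21546265] [-0.07892562  0.00218105  0.02061828] 26.8199241489263 13.45
```

View pics/c6.png

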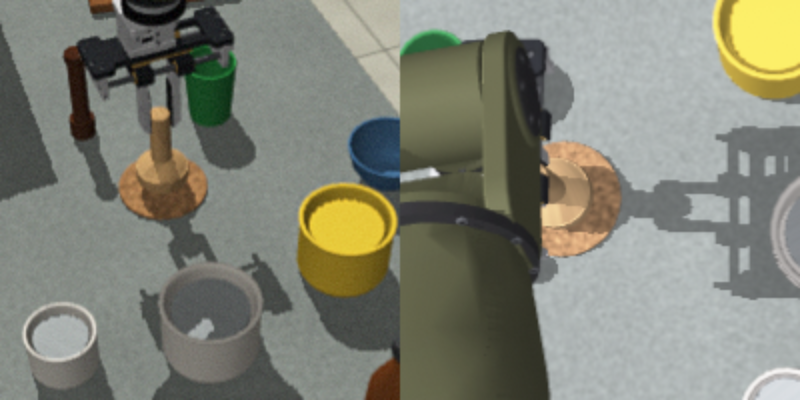

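The tamper is upright over the mat, base at crop (162,170) inside the mat centred at (163,185). Its face is at about 24 mm and the mat top is at 6, so I'll lower it about 18 mm, checking the force.

carry_out --series '[{"delta_pos":[0,0,-6],"turn":[0,0,0],"hand":0},{"delta_pos":[0,0,-11],"turn":[0,0,0],"hand":0},{"delta_pos":[0,0,-14],"turn":[0,0,0],"hand":0},{"delta_pos":[0,0,-16],"turn":[0,0,0],"hand":0},{"delta_pos":[0,0,-17],"turn":[0,0,0],"hand":0},{"delta_pos":[0,0,-17.5],"turn":[0,0,0],"hand":0},{"delta_pos":[0,0,-17.5],"turn":[0,0,0],"hand":0}]'

```text
clock: 14.42
eef_pos: [582.1, 138.4, 72.8]
eef_rot: [3.142, -0.0, 1.574]
wrist_force: [-0.6, 0.3, -2.0]
finger_gap: 27.2
```

carry_out --series '[{"delta_pos":[0,0,-0.5],"turn":[0,0,0],"hand":0},{"delta_pos":[0,0,-1],"turn":[0,0,0],"hand":0},{"delta_pos":[0,0,-1],"turn":[0,0,0],"hand":0}]'

```text
clock: 14.8
eef_pos: [582.5, 138.4, 72.6]
eef_rot: [3.14, -0.0, 1.574]
wrist_force: [-0.5, -0.3, 5.2]
finger_gap: 27.3
```

The force went from -2.0 to +5.2 N, so the tamper is standing on the mat. I'll ease the grip and open the fingers.

carry_out --series '[{"delta_pos":[0,0,0.5],"turn":[0,0,0],"hand":0},{"delta_pos":[0,0,0.5],"turn":[0,0,0],"hand":0.33},{"delta_pos":[0,0,0.5],"turn":[0,0,0],"hand":0.4},{"delta_pos":[0,0,0.5],"turn":[0,0,0],"hand":0.5},{"delta_pos":[0,0,0.5],"turn":[0,0,0],"hand":0.6},{"delta_pos":[0,0,0.5],"turn":[0,0,0],"hand":0.7},{"delta_pos":[0,0,0.5],"turn":[0,0,0],"hand":0.7}]' --squeeze 10

```text
clock: 15.68
eef_pos: [582.1, 138.3, 72.2]
eef_rot: [-3.142, 0.0, 1.574]
wrist_force: [0.3, -0.1, 0.6]
finger_gap: 65.5
```

carry_out --series '[{"delta_pos":[0,0,8],"turn":[0,0,0],"hand":0.7},{"delta_pos":[0,0,30],"turn":[0,0,0],"hand":0.7},{"delta_pos":[0,0,65],"turn":[0,0,0],"hand":0.7},{"delta_pos":[0,0,110],"turn":[0,0,0],"hand":0.7},{"delta_pos":[0,0,150],"turn":[0,0,0],"hand":0.7},{"delta_pos":[-30,0,160],"turn":[0,0,0],"hand":0.7},{"delta_pos":[-80,0,160],"turn":[0,0,0],"hand":0.7},{"delta_pos":[-130,0,160],"turn":[0,0,0],"hand":0.7}]'

```text
clock: 16.68
eef_pos: [450.6, 138.3, 232.7]
eef_rot: [3.141, -0.0, 1.574]
wrist_force: [-0.3, 0.6, 1.0]
finger_gap: 65.5
```

carry_out --series '[{"delta_pos":[-40,0,0],"turn":[0,0,0],"hand":0.7},{"delta_pos":[-70,0,0],"turn":[0,0,0],"hand":0.7},{"delta_pos":[-80,0,0],"turn":[0,0,0],"hand":0.7},{"delta_pos":[-80,0,0],"turn":[0,0,0],"hand":0.7}]'

```text
clock: 17.18
eef_pos: [372.4, 138.4, 232.8]
eef_rot: [3.141, -0.0, 1.574]
wrist_force: [0.4, 0.2, -0.2]
finger_gap: 65.8
```

Run:
```python
from cell import *
import cv2
from h import *
s=read_state(); print(s['eef_pos'],s['wrist_force'],s['finger_gap'],s['clock'])
for n in ("side","top"):
    im=camera(n); cv2.imwrite(f"pics/{n}7.png",im[:,:,::-1])
a=cv2.imread("pics/side7.png")[110:310,220:420]; b=cv2.imread("pics/top7.png")[150:350,150:400]
cv2.imwrite("pics/c7.png",cv2.hconcat([cv2.resize(a,(360,360)),cv2.resize(b,(440,360))]))
# plate in top view now
im=cv2.imread("pics/top7.png");H=cv2.cvtColor(im,cv2.COLOR_BGR2HSV).astype(int);yx=np.mgrid[0:480,0:640]
for nm in("side0","side7"):
    sd=cv2.imread(f"pics/{nm}.png"); d=sd[238:302,296:356]; print(nm,d.mean())
d0=cv2.absdiff(cv2.imread("pics/side0.png"),cv2.imread("pics/side7.png")).max(2)
for n,(x0,y0,x1,y1) in dict(crock=(296,240,356,302),muddler=(248,128,272,184),cup=(308,128,342,175),cruet=(398,270,440,335)).items():
    r=d0[y0:y1,x0:x1]; print(n,(r>30).mean().round(3))
```

```text
[372.39015453 138.42961675 232.78881673] [ 0.4306069   0.23386797 -0.20656759] 65.78655673964472 17.175
side0 127.42725694444445
side7 127.23324652777778
crock 0.0
muddler 0.0
cup 0.0
cruet 0.0
```

View pics/c7.png

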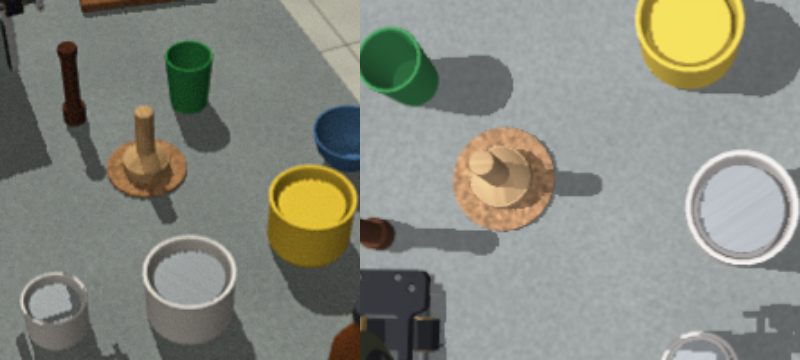

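The tamper stands upright in the middle of the mat: base at (500,178) in the top part of the crop, mat centred at (503,180). The plate looks exactly as it did at the start, with no pixels changed at the crock or the bystanders. Handing in.

```bash
python3 -c "
from cell import *
print(sign_off())"
```

```text
the job is handed in; nothing more can be done
None
```

I pressed the plate in the large white crock to its stop with the pale tamper, held it there for over a second, then stood the tamper on the cork mat and let go. The job is handed in, with no verdict reported. It took about 17 s of the 56 s allowed.

- **Press:** The tool stopped moving at a TCP height of 122.1 mm, which puts the tamper's face at about 55.4 mm. The upward wrist force was steady at 16–20 N. The picture showed the tamper upright, and its handle top was within 2 px of where it should be at the stop.
- **Sideways force:** There was also about 5 N sideways along x during the press. I didn't find the cause; nothing looked tilted.
- **Set-down:** The wrist force went from -2 N to +5 N as the tamper touched the mat, and I opened the fingers only after that. The last pictures show it upright near the mat's centre, with the arm well clear.
- **Plate and bystanders:** Comparing the first and last side pictures, no pixels changed noticeably at the crock and plate, the muddler, the cup or the cruet. I took this as the plate being back up; I did not measure its height separately.
- **Measurements that disagreed:** The two cameras differed by up to about 4 mm on the tamper and mat positions. My side-view fit of the crock rim was bad, so I placed the crock from the top view alone.

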